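# Open the middle-size lock-care bottle and hold its safety cap

### The arm

A 6-joint arm with a two-finger parallel gripper is mounted at the origin on the work surface. World frame = base frame: x ahead of the robot, y to its left, z up, the work surface at z = 0. Lengths are in m, angles in rad, forces in N, time in s.
With the tool pointing down it reaches from about 0.225 to 0.875 m from the base axis. Payload 3.4 kg.
Tool frame: the origin (TCP) lies at the very end of the fingers, on their centre line; the grasp point (between the pads) lies 19 mm behind it; z points along the fingers, y is the direction in which the jaws open and shut (so a half turn about z gives the same grasp; the last joint's range is limited). The gripper opens to 85 mm and grips with 20 to 120 N. Pads are 22 mm wide; open, the fingers measure 114 mm over their backs; the gripper's body (76 mm by 85 mm) begins 54 mm behind the grasp point. The pads swing forward as they close: fully open they stand 13 mm farther back than shut.
Start: joints at [1.157, 0.276, 1.505, -0, 1.361, -0.121], TCP at [0.166, 0.551, 0.231] pointing down, gripper open.
Joint ranges: [-2.89, 2.89], [-0.75, 2.08], [0.22, 2.7], [-1.18, 4.32], [0.11, 2.71], [-2.7, 2.7]. Speed limits (rad/s): [2.57, 2.57, 3.14, 3.14, 3.14, 3.14].

### API

Orientations are given as a unit quaternion [w, x, y, z].
In Python, from rig import manip, viewer, job gives the robot as it stands.
- The arm moves only by the shell command python3 -m crank 'ROWS' [OPENING] [FORCE]. ROWS is JSON, a list of rows, each a list of 6 numbers: the shift along the tool's x, y, z in m, then the turn, a rotation vector about the tool's x, y, z in degrees. In form: [[dx, dy, dz, rx, ry, rz], ...]. A call has 1 to 20 rows; each row is the pose to reach, as a shift and turn from the pose measured when the call began, along the tool's axes at that moment; what a row does not reach only later rows make up. A row lasts 1/8 s, in which the tool goes at most 62.5 mm and 10.7 degrees, less where a joint would pass 70% of its speed; a pose out of reach is approached as far as the arm can. A call with a gripper value outside its range is refused whole. OPENING is the opening, from 0 (shut) to 1 (fully open), set as the call begins (- or left out, the last holds). The fingers move at their own pace and stop on an object; FORCE is the grip in N (left out, the last holds). Time passes only in rows, so rows that repeat a pose let the fingers close. It gives the time, the measured TCP pose, the force and the opening at its end, in the units of the state.
- manip.get_state(): the state, without advancing time (a new reading comes with each control period).
- viewer.get_image(name): name is "scene" or "top" or "wrist"; returns a dict with "frame" (480x640x3 uint8, blue, green, red), "range_z" (480x640 float32, m along the optical axis (not along the pixel's ray), 0 where there is no reading), "intrinsics" (3x3 intrinsics, pixels), "D" ([k1, k2, p1, p2, k3] as OpenCV has them; the pictures are not rectified), "world_from_camera" (4x4, takes a point from camera to world coordinates); the wrist camera has in their place "mount" (4x4, takes a point from camera to tool coordinates, whose origin is the TCP and whose axes are the flange's). Camera axes: x right, y up, looking along -z (the intrinsics and any distortion apply to the point x, -y, -z); pixel columns grow to the right and rows downward; lengths in m; the calibration is good to about 2 mm. A picture is of the moment at which its call begins: read the wrist's pose just before it.
- job.sign_off(): hands the job in, once; it reports no verdict.
The state is a dict: "clock": time; "qpos": joint angles; "qd": joint speeds; "effort": joint torques, N m; "position": TCP position; "ee_rot": TCP orientation; "contact_force": force on the tool from outside, world axes, zero at the start; "moment": the same for the moment, N m; "width": finger opening in m.
Only numpy, scipy, OpenCV 4.12 (cv2) and the standard library are available. Lean on these libraries where they do the work, as an engineer would, in place of code of your own. Each camera call takes 0.05 s, during which the arm holds its last target. There are 200 camera calls.

### The job

Three look-alike lock-care bottles stand in the ash rack under the key shelf; open the middle-size one: press its push-and-turn safety cap down, keep it pressed while twisting it anticlockwise about a quarter turn, and lift it straight off. Finish still holding the cap in the gripper, upright and still, straight above its bottle and about 8 cm higher than where it sat, so that I can get at the neck. Leave the small and large bottles' caps, the jade egg, the copper bell and the brown pot alone.

Things in the scene. Friction and masses are not known exactly. Their poses are not given: they have to be found in the camera images.
- cap_mid: White ribbed push-and-turn cap of the middle-size bottle, 44 mm across, 36 mm tall, 30 g; red bar across its flat top along its x axis. Origin: centre of its lower rim, z up; seated 82 mm above the bottle's origin, rim 10 mm above the shoulder. The cap to open; grip it across any diameter. Locked, it lifts 0.5 mm at most and has 0.15 rad of turning play, 1 to 2 mm sideways.
- bottle_mid: The middle-size bottle: brown cylinder 54 mm across, pale label, shoulder 72 mm above its origin, narrow neck under the cap. Origin: centre of its foot, z up. Clamped in the rack: it neither turns nor lifts. Its place in the row varies. Its x axis lies along the cap's red bar while locked.
- plunger_mid (a joint): Spring plate on the middle-size bottle's neck, under the cap: 0 when up, grows as the cap is pressed down (m). 3.5 N to start, 0.5 N more per mm; the cap bottoms at 0.007.
- mouth_mid (a point): Centre of the top of the middle-size bottle's neck, inside the cap, 107 mm above the bottle's origin. Two catches on the neck hold the cap's inner lugs: press the cap 5 mm or more, turn anticlockwise seen from above (clockwise is blocked) and keep it pressed for the first 1.1 rad. From 1.1 to 2.2 rad of turn it is free; lifted 35 mm it is clear of the neck.
- cap_small: White ribbed push-and-turn cap of the small bottle, 36 mm across, 36 mm tall, 30 g; red bar across its flat top along its x axis. Origin: centre of its lower rim, z up; seated 76 mm above the bottle's origin, rim 10 mm above the shoulder. Look-alike; to be left alone.
- bottle_small: The small bottle: brown cylinder 46 mm across, pale label, shoulder 66 mm above its origin, narrow neck under the cap. Origin: centre of its foot, z up. Clamped in the rack: it neither turns nor lifts. 
- plunger_small (a joint): Spring plate on the small bottle's neck, under the cap: 0 when up, grows as the cap is pressed down (m). 
- cap_large: White ribbed push-and-turn cap of the large bottle, 52 mm across, 36 mm tall, 30 g; red bar across its flat top along its x axis. Origin: centre of its lower rim, z up; seated 88 mm above the bottle's origin, rim 10 mm above the shoulder. Look-alike; to be left alone.
- bottle_large: The large bottle: brown cylinder 62 mm across, pale label, shoulder 78 mm above its origin, narrow neck under the cap. Origin: centre of its foot, z up. Clamped in the rack: it neither turns nor lifts. 
- plunger_large (a joint): Spring plate on the large bottle's neck, under the cap: 0 when up, grows as the cap is pressed down (m). 
- rack: Fixed dark ash board, 110 mm (x) by 370 mm (y) by 24 mm high, holding the three bottles in a row along its y axis, 115 mm apart, their feet sunk so that each bottle's origin is 10 mm above the table. Origin: centre of its underside.
- egg: Jade green stone egg fixed on a small dark wooden foot, 47 mm across, 62 mm tall, loose on the table. Origin: centre of its underside.
- bell: Copper hand bell with a dark wooden handle, 72 mm across, 90 mm tall, standing loose on the table. Origin: centre of its underside.
- pot: Empty brown ceramic pot, 84 mm across the rim with two small side handles, 75 mm tall, loose on the table. Origin: centre of its underside.
Not all that is in view belongs to the job. What is shaped like the cap_mid but blue is not meant.

How it is judged:
On the way, in this order (a step that is already met when the one before it is completed fails the run):
1. the middle-size cap is pressed down (value of joint plunger_mid above 0.0035 m), for 0.1 s.
2. the cap, still on the neck, is twisted free (over 0.9 rad) (angle between the x axis of cap_mid and the x axis of bottle_mid, either way round above 0.9 rad and z of cap_mid in the frame of bottle_mid below 0.09 m), for 0.1 s.
3. the cap is lifted off in the gripper (z of cap_mid in the frame of bottle_mid above 0.124 m and contact force between the fingers and cap_mid above 1 N), for 0.1 s.
At the end, for the whole second after the job is handed in: The middle-size cap is held by the fingers, touching nothing of the bottle, 50 to 130 mm above where it sat, its centre within 30 mm sideways of the bottle's axis, within 0.26 rad of upright and still (under 0.03 m/s) (z of cap_mid in the frame of bottle_mid between 0.132 and 0.212 m and horizontal distance between cap_mid and bottle_mid below 0.03 m and angle between cap_mid's own z axis and vertical below 0.26 rad and contact force between the fingers and cap_mid above 1 N and contact force between cap_mid and bottle_mid below 0.1 N and linear speed of cap_mid below 0.03 m/s); the arm keeps its last pose, push and grip.
It fails at once if the small bottle's cap is pressed down or taken off (value of joint plunger_small above 0.0025 m or distance of cap_small from where it was at the start of the episode above 0.015 m).
It fails at once if the large bottle's cap is pressed down or taken off (value of joint plunger_large above 0.0025 m or distance of cap_large from where it was at the start of the episode above 0.015 m).
It fails at once if the egg is pushed away (over 30 mm) or knocked over (distance of egg from where it was at the start of the episode above 0.03 m or angle between egg's own z axis and vertical above 0.5 rad).
It fails at once if the bell is pushed away (over 30 mm) or knocked over (distance of bell from where it was at the start of the episode above 0.03 m or angle between bell's own z axis and vertical above 0.5 rad).
It fails at once if the pot is pushed away (over 30 mm) or knocked over (distance of pot from where it was at the start of the episode above 0.03 m or angle between pot's own z axis and vertical above 0.5 rad).
It also fails if it takes over 35 s, if anything falls off the work surface, if the arm or the gripper's body presses on something with over 40 N, if the wrist force passes 120 N, or if a joint passes its speed limit or range.

## Working session

There is one attempt and no reset: what is moved stays moved. The work goes in short steps, Python scripts to look and compute and a shell command to move; the robot and the scene stay as the last step left them, time stands still between calls to the robot, and variables do not carry over. Pictures are saved under pics/ and viewed, about 8 in all and at most 12, crops included, and the job is handed in when it is done.

```bash
mkdir -p pics; ls
python3 - <<'E'
from rig import manip, viewer
import cv2,numpy as np
s=manip.get_state();print(s)
ims={}
for n in("scene","top"):
    r=viewer.get_image(n);ims[n]=r
    np.savez(f"pics/{n}.npz",**{k:np.asarray(v) for k,v in r.items()})
    print(n,r["intrinsics"],r["D"],r["world_from_camera"])
    cv2.imwrite(f"pics/{n}0.png",r["frame"])
E
```

```text
pics
{'clock': 0.0, 'qpos': array([ 1.15699331e+00,  2.76626098e-01,  1.50614637e+00, -1.07754559e-05,
        1.36069779e+00, -1.20965659e-01]), 'qd': array([-0.00073546, -0.00214408, -0.00150956, -0.0001456 , -0.00097079,
        0.00024312]), 'effort': array([ 2.90805956e-04, -4.16766572e+01, -2.45807576e+01, -1.23712866e-04,
        1.10169151e-02, -2.51883404e-05]), 'position': array([0.1657596 , 0.55003362, 0.2304167 ]), 'ee_rot': array([-2.42960561e-04,  1.45894895e-01,  9.89299650e-01, -9.06837586e-04]), 'contact_force': array([ 0.52032319, -0.46929468, -0.62802808]), 'moment': array([0.05545478, 0.01980761, 0.04084909]), 'width': 0.08560589252297254}
scene [[480.26534515   0.         324.49551108]
 [  0.         480.26534515 240.73309631]
 [  0.           0.           1.        ]] [0.0208801 0.        0.        0.        0.       ] [[ 0.7529379  -0.37670437  0.53960943  1.16952739]
 [ 0.65803468  0.4417416  -0.60979892 -0.66766047]
 [-0.00865402  0.81422244  0.58048853  0.74234663]
 [ 0.          0.          0.          1.        ]]
top [[469.34243898   0.         316.9325228 ]
 [  0.         469.34243898 245.36637464]
 [  0.           0.           1.        ]] [-0.01858182  0.          0.          0.          0.        ] [[ 0.023511    0.99166283 -0.12669672  0.43226934]
 [-0.99957341  0.02112142 -0.02017135 -0.00753663]
 [-0.01732716  0.12711692  0.99173639  1.26573006]
 [ 0.          0.          0.          1.        ]]
```

View pics/scene0.png

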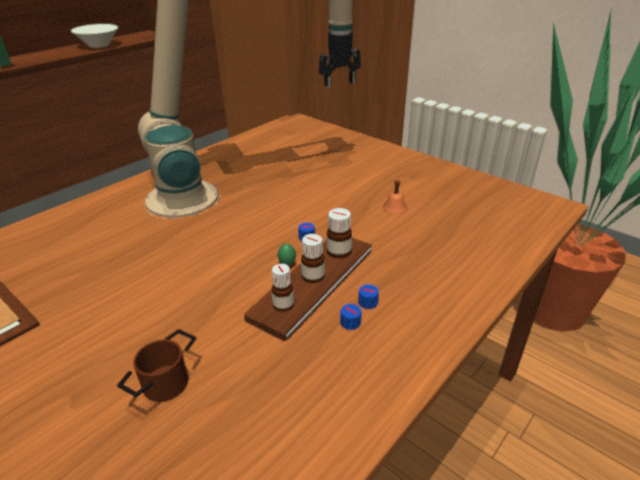

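View pics/top0.png

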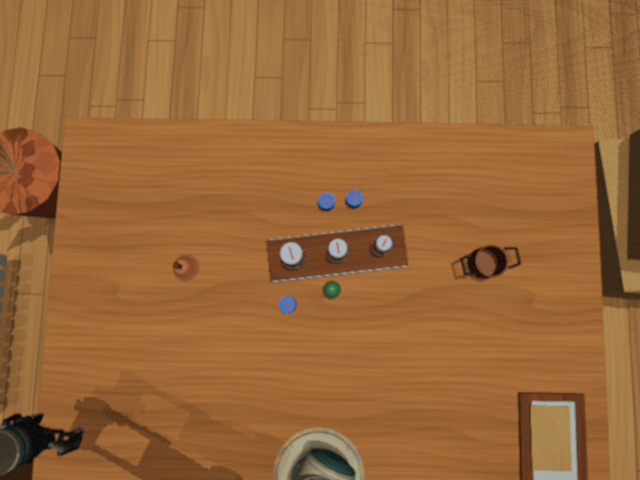

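The top view shows three white caps at (290,253), (338,248) and (384,244), with the egg at (332,289) beside the middle one. The scene view agrees. The blue caps are decoys. Next I measure the caps' positions and sizes.

```bash
cat > h.py <<'E'
import cv2,numpy as np
def ray(px,K,D,T,z):
    u=cv2.undistortPoints(np.array(px,float).reshape(-1,1,2),K,D).reshape(-1,2)
    d=np.c_[u[:,0],-u[:,1],-np.ones(len(u))]@T[:3,:3].T
    o=T[:3,3]; return o+d*((z-o[2])/d[:,2])[:,None]
def masks(f):
    h=cv2.cvtColor(f,cv2.COLOR_BGR2HSV); H,S,V=cv2.split(h)
    return ((S<60)&(V>140)).astype(np.uint8), (((H<8)|(H>172))&(S>90)&(V>120)).astype(np.uint8)
def bar(m,K,D,T,z):
    p=np.argwhere(m)[:,::-1]; P=ray(p,K,D,T,z)[:,:2]; c=P.mean(0)
    v=np.linalg.svd(P-c,full_matrices=False)[2][0]
    return c,np.degrees(np.arctan2(v[1],v[0]))%180,len(p)
E
python3 - <<'E'
from h import *
from scipy.spatial import cKDTree
for n,cs in(("top",[(290,253),(338,248),(384,243)]),("scene",[(339,214),(312,240),(281,270)])):
    r=np.load(f"pics/{n}.npz");K,D,T=r["intrinsics"],r["D"],r["world_from_camera"]
    w,red=masks(r["frame"])
    for (u,v),zt in zip(cs,(.134,.128,.122)):
        mm=np.zeros_like(w);cv2.circle(mm,(u,v),13,1,-1)
        c,a,k=bar(red&mm,K,D,T,zt)
        # full cap (white+red) pixels and depth-derived points
        a2=np.argwhere((w|red)&mm)[:,::-1]; z=r["range_z"][a2[:,1],a2[:,0]]
        uu=cv2.undistortPoints(a2.astype(float).reshape(-1,1,2),K,D).reshape(-1,2)
        P=np.c_[uu[:,0]*z,-uu[:,1]*z,-z]@T[:3,:3].T+T[:3,3]
        top=P[P[:,2]>np.percentile(P[:,2],90)-.006]
        print(n,(u,v),"bar",c.round(4),round(a,1),k,"ztop",np.median(top[:,2]).round(4),"c",top.mean(0).round(4),"ext",np.ptp(top[:,:2],axis=0).round(4), len(top))
    # egg/bell/pot
r=np.load("pics/top.npz")
for nm,p in(("egg",(332,289)),("blue",(288,304)),("rackcorners",None)):
    if p: print(nm,ray([p],r["intrinsics"],r["D"],r["world_from_camera"],.04))
E
```

```text
Traceback (most recent call last):
  File "h.py", line 10, in bar
    p=np.argwhere(m)[:,::-1]; P=ray(p,K,D,T,z)[:,:2]; c=P.mean(0)
                                ~~~^^^^^^^^^^^
  File "h.py", line 3, in ray
    u=cv2.undistortPoints(np.array(px,float).reshape(-1,1,2),K,D).reshape(-1,2)
      ~~~~~~~~~~~~~~~~~~~^^^^^^^^^^^^^^^^^^^^^^^^^^^^^^^^^^^^^^^^
cv2.error: OpenCV(4.12.0) /io/opencv/modules/calib3d/src/undistort.dispatch.cpp:347: error: (-215:Assertion failed) CV_IS_MAT(_src) && CV_IS_MAT(_dst) && (_src->rows == 1 || _src->cols == 1) && (_dst->rows == 1 || _dst->cols == 1) && _src->cols + _src->rows - 1 == _dst->rows + _dst->cols - 1 && (CV_MAT_TYPE(_src->type) == CV_32FC2 || CV_MAT_TYPE(_src->type) == CV_64FC2) && (CV_MAT_TYPE(_dst->type) == CV_32FC2 || CV_MAT_TYPE(_dst->type) == CV_64FC2) in function 'cvUndistortPointsInternal'
```

```bash
cat >> h.py <<'E'
def masks(f):
    b,g,r=[f[:,:,i].astype(int) for i in range(3)]
    red=(r-g>35)&(abs(g-b)<40)&(b>55)&(r>130)
    return ((f.min(2)>120)&(np.ptp(f,axis=2)<50)).astype(np.uint8), red.astype(np.uint8)
E
cat > m.py <<'E'
from h import *
for n,cs in(("top",[(290,253),(338,248),(384,243)]),("scene",[(339,214),(312,240),(281,270)])):
    r=np.load(f"pics/{n}.npz");K,D,T=r["intrinsics"],r["D"],r["world_from_camera"]
    w,red=masks(r["frame"])
    for (u,v),zt in zip(cs,(.134,.128,.122)):
        mm=np.zeros_like(w);cv2.circle(mm,(u,v),13,1,-1)
        if (red&mm).any():
            c,a,k=bar(red&mm,K,D,T,zt); print("bar",c.round(4),round(a,1),k,end=' ')
        else: print(r["frame"][v-3:v+4,u-3:u+4].reshape(-1,3)[:7].tolist())
        a2=np.argwhere((w|red)&mm)[:,::-1]; z=r["range_z"][a2[:,1],a2[:,0]]
        uu=cv2.undistortPoints(a2.astype(float).reshape(-1,1,2),K,D).reshape(-1,2)
        P=np.c_[uu[:,0]*z,-uu[:,1]*z,-z]@T[:3,:3].T+T[:3,3]
        top=P[P[:,2]>np.percentile(P[:,2],80)-.006]
        print(n,(u,v),"ztop",np.median(top[:,2]).round(4),"c",top.mean(0).round(4),"ext",np.ptp(top[:,:2],axis=0).round(4), len(top))
r=np.load("pics/top.npz")
for nm,p in(("egg",(332,289)),("blue",(288,304))):
    print(nm,ray([p],r["intrinsics"],r["D"],r["world_from_camera"],.04))
E
python3 m.py
```

```text
bar [0.5577 0.079 ] 18.4 16 top (290, 253) ztop 0.133 c [0.5561 0.0793 0.1427] ext [0.1496 0.1127] 350
bar [ 0.5737 -0.0348] 8.7 13 top (338, 248) ztop 0.1272 c [ 0.5721 -0.0332  0.1364] ext [0.1629 0.0457] 240
bar [ 0.5893 -0.1484] 156.2 8 top (384, 243) ztop 0.1208 c [ 0.5869 -0.146   0.1352] ext [0.1732 0.1566] 159
bar [0.5511 0.0859] 84.1 42 scene (339, 214) ztop 0.134 c [0.562  0.0722 0.1365] ext [0.638  0.7713] 231
bar [ 0.572  -0.0323] 94.1 44 scene (312, 240) ztop 0.128 c [ 0.5773 -0.041   0.1305] ext [0.6179 0.6522] 210
bar [ 0.587 -0.153] 118.5 38 scene (281, 270) ztop 0.1221 c [ 0.5943 -0.1545  0.1251] ext [0.5989 0.5365] 181
egg [[ 0.4752903  -0.02448993  0.04      ]]
blue [[0.43387251 0.08887561 0.04      ]]
```

Heights match the sizes: the middle bottle's cap top is at z≈0.128, around (0.573,-0.034), and the neighbours are at 0.134 and 0.121. I move above it, turning the tool 70°, and look with the wrist camera.

```bash
python3 -m crank '[[-0.037,-0.029,0,0,0,5],[-0.074,-0.059,0,0,0,9],[-0.112,-0.088,0,0,0,14],[-0.149,-0.118,0,0,0,19],[-0.186,-0.147,0,0,0,23],[-0.223,-0.176,0,0,0,28],[-0.260,-0.206,0,0,0,33],[-0.298,-0.235,0,0,0,37],[-0.335,-0.265,0,0,0,42],[-0.372,-0.294,0,0,0,47],[-0.409,-0.323,0,0,0,51],[-0.446,-0.353,0,0,0,56],[-0.484,-0.382,0,0,0,61],[-0.521,-0.412,0,0,0,65],[-0.558,-0.441,0,0,0,70],[-0.558,-0.441,0,0,0,70],[-0.558,-0.441,0,0,0,70],[-0.558,-0.441,0,0,0,70]]' 1
cat > w.py <<'E'
import sys
from rig import manip, viewer
from h import *
from scipy.spatial.transform import Rotation as Ro
s=manip.get_state(); r=viewer.get_image("wrist")
q=s["ee_rot"]; Tt=np.eye(4);Tt[:3,:3]=Ro.from_quat(np.r_[q[1:],q[0]]).as_matrix();Tt[:3,3]=s["position"]
T=Tt@r["mount"]
np.savez("pics/w.npz",frame=r["frame"],range_z=r["range_z"],K=r["intrinsics"],D=r["D"],T=T,Tt=Tt)
cv2.imwrite(sys.argv[1],r["frame"])
print(s["clock"],s["qpos"].round(3),s["position"].round(4),Tt[:3,:3].round(3).tolist(),s["contact_force"].round(1)); print(r["mount"].round(3))
E
python3 w.py pics/w1.png
```

```text
clock: 2.35
position: [0.5719, -0.0322, 0.2311]
ee_rot: [-0.0, 0.686, 0.727, -0.001]
contact_force: [0.1, 0.0, -0.1]
width: 0.0852
2.35 [-1.770e-01  2.730e-01  1.509e+00 -1.000e-03  1.360e+00 -2.340e-01] [ 0.5719 -0.0322  0.2311] [[-0.058, 0.998, -0.001], [0.998, 0.058, -0.001], [-0.001, -0.001, -1.0]] [ 0.1  0.  -0.1]
[[-0.001  0.963  0.269  0.068]
 [ 1.     0.001  0.    -0.001]
 [-0.     0.269 -0.963 -0.143]
 [ 0.     0.     0.     1.   ]]
```

View pics/w1.png

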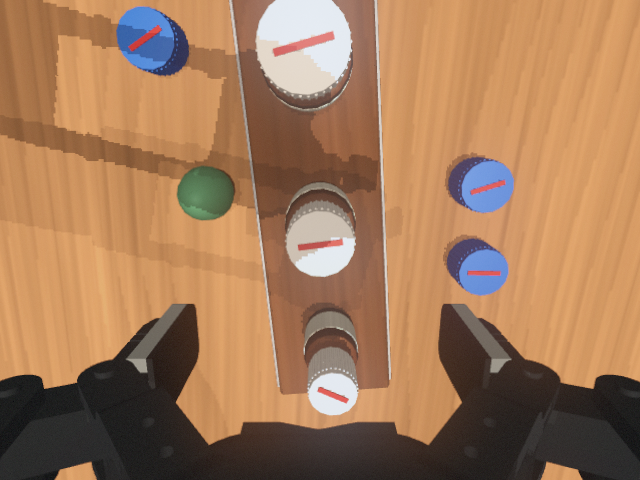

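The wrist view shows the middle cap at (320,243), between the large one (304,45) and the small one (332,394). The egg is at (206,193), clear of the cap. I measure the cap's red bar and disc on the z=0.128 plane.

Run:
```python
from h import *
r=np.load("pics/w.npz");K,D,T,Tt=r["K"],r["D"],r["T"],r["Tt"];f=r["frame"]
hsv=cv2.cvtColor(f,cv2.COLOR_BGR2HSV);H,S,V=cv2.split(hsv)
red=(((H<6)|(H>174))&(S>130)&(V>130)).astype(np.uint8)
for nm,(u,v),z,R in(("L",(304,45),.134,42),("M",(320,243),.128,33),("S",(332,394),.122,22)):
    mm=np.zeros_like(red);cv2.circle(mm,(u,v),R,1,-1)
    c,a,k=bar(red&mm,K,D,T,z)
    zz=r["range_z"]; p=np.argwhere((mm>0)&(zz>0))[:,::-1]; d=zz[p[:,1],p[:,0]]
    uu=cv2.undistortPoints(p.astype(float).reshape(-1,1,2),K,D).reshape(-1,2)
    P=np.c_[uu[:,0]*d,-uu[:,1]*d,-d]@T[:3,:3].T+T[:3,3]
    zm=np.median(P[:,2]);t=P[abs(P[:,2]-zm)<.003]
    print(nm,"bar",c.round(4),a.round(1),k,"ztop",zm.round(4),"disc centre",((t.max(0)+t.min(0))/2)[:2].round(4),"diam",np.ptp(t[:,:2],axis=0).round(4))
    if nm=="M": g=np.r_[c,z]-Tt[:3,3]; print("tool shift",(Tt[:3,:3].T@g).round(4))
```

```text
L bar [0.544  0.0746] 18.0 79 ztop 0.1347 disc centre [0.5571 0.0773] diam [0.0453 0.0415]
M bar [ 0.5719 -0.0359] 10.8 217 ztop 0.1287 disc centre [ 0.5723 -0.0354] diam [0.0417 0.0427]
tool shift [-0.0036 -0.      0.1031]
S bar [ 0.5881 -0.1501] 157.5 135 ztop 0.1227 disc centre [ 0.5876 -0.1493] diam [0.0318 0.0359]
```

The diameter (~43 mm), height (0.1287) and 115 mm spacing all fit the middle cap. I shift -3.5 mm in tool x and descend to TCP z≈0.094, then close.

```bash
python3 -m crank '[[-0.0035,0,0.02,0,0,0],[-0.0035,0,0.04,0,0,0],[-0.0035,0,0.06,0,0,0],[-0.0035,0,0.08,0,0,0],[-0.0035,0,0.095,0,0,0],[-0.0035,0,0.11,0,0,0],[-0.0035,0,0.12,0,0,0],[-0.0035,0,0.13,0,0,0],[-0.0035,0,0.136,0,0,0],[-0.0035,0,0.136,0,0,0],[-0.0035,0,0.136,0,0,0]]' 1
python3 -m crank '[[0,0,0,0,0,0],[0,0,0,0,0,0],[0,0,0,0,0,0],[0,0,0,0,0,0],[0,0,0,0,0,0],[0,0,0,0,0,0],[0,0,0,0,0,0],[0,0,0,0,0,0]]' 0 80
```

```text
clock: 3.78
position: [0.5724, -0.0359, 0.0956]
ee_rot: [0.0, 0.686, 0.727, -0.001]
contact_force: [0.7, 1.0, -0.1]
width: 0.0855
clock: 4.78
position: [0.5726, -0.0359, 0.0957]
ee_rot: [0.001, 0.686, 0.727, -0.0]
contact_force: [0.5, 0.6, 2.6]
width: 0.0425
```

Gripped at 42.5 mm. Now I press down 6.5 mm.

```bash
python3 -m crank '[[0,0,0.002,0,0,0],[0,0,0.004,0,0,0],[0,0,0.0055,0,0,0],[0,0,0.0065,0,0,0],[0,0,0.0065,0,0,0],[0,0,0.0065,0,0,0]]' - 80
```

```text
clock: 5.52
position: [0.5726, -0.0359, 0.0894]
ee_rot: [0.001, 0.686, 0.727, -0.0]
contact_force: [-1.1, 0.1, 7.1]
width: 0.0421
```

The force of 7 N at 6.3 mm matches the spring, so the cap is pressed. I twist anticlockwise 85° (negative tool z) while holding it down.

```bash
python3 -m crank '[[0,0,0.0003,0,0,-6],[0,0,0.0003,0,0,-12],[0,0,0.0003,0,0,-18],[0,0,0.0003,0,0,-24],[0,0,0.0003,0,0,-30],[0,0,0.0003,0,0,-36],[0,0,0.0003,0,0,-42],[0,0,0.0003,0,0,-48],[0,0,0.0003,0,0,-54],[0,0,0.0003,0,0,-60],[0,0,0.0003,0,0,-66],[0,0,0.0003,0,0,-72],[0,0,0.0003,0,0,-78],[0,0,0.0003,0,0,-84],[0,0,0.0003,0,0,-88],[0,0,0.0003,0,0,-88],[0,0,0.0003,0,0,-88],[0,0,0.0003,0,0,-88]]' - 80
python3 w.py pics/w2.png
```

```text
clock: 7.78
position: [0.5737, -0.036, 0.0897]
ee_rot: [0.001, -0.011, 1.0, -0.001]
contact_force: [0.2, 0.7, 6.0]
width: 0.042
7.775 [-1.830e-01  3.870e-01  1.717e+00 -1.000e-03  1.035e+00 -1.776e+00] [ 0.5737 -0.036   0.0897] [[-1.0, -0.023, 0.003], [-0.023, 1.0, -0.002], [-0.003, -0.002, -1.0]] [0.2 0.7 6. ]
[[-0.001  0.963  0.269  0.069]
 [ 1.     0.001  0.001  0.   ]
 [ 0.     0.269 -0.963 -0.143]
 [ 0.     0.     0.     1.   ]]
```

View pics/w2.png

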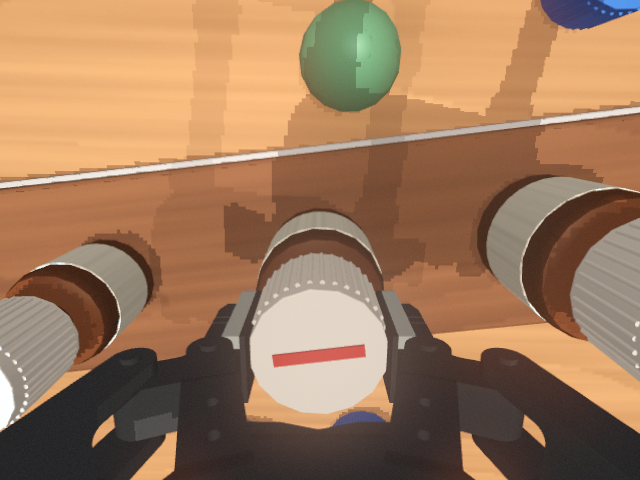

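The bar at (319,356) now lies at about 98° in the world, against 11° before. The cap turned about 88° (1.53 rad) with the gripper, without slipping. Now I lift straight up 87 mm.

```bash
python3 -m crank '[[0,0,-0.004,0,0,0],[0,0,-0.008,0,0,0],[0,0,-0.014,0,0,0],[0,0,-0.021,0,0,0],[0,0,-0.029,0,0,0],[0,0,-0.037,0,0,0],[0,0,-0.046,0,0,0],[0,0,-0.055,0,0,0],[0,0,-0.064,0,0,0],[0,0,-0.072,0,0,0],[0,0,-0.079,0,0,0],[0,0,-0.084,0,0,0],[0,0,-0.087,0,0,0],[0,0,-0.087,0,0,0],[0,0,-0.087,0,0,0],[0,0,-0.087,0,0,0],[0,0,-0.087,0,0,0]]' - 80
python3 w.py pics/w3.png
python3 - <<'E'
from rig import viewer; import cv2
cv2.imwrite("pics/s3.png",cv2.resize(viewer.get_image("scene")["frame"][150:350,200:440],None,fx=3,fy=3))
E
```

```text
clock: 9.95
position: [0.5734, -0.0359, 0.1766]
ee_rot: [0.001, -0.011, 1.0, -0.001]
contact_force: [-0.6, -0.4, -0.9]
width: 0.042
9.95 [-1.830e-01  3.090e-01  1.597e+00 -1.000e-03  1.233e+00 -1.776e+00] [ 0.5734 -0.0359  0.1766] [[-1.0, -0.023, 0.002], [-0.023, 1.0, -0.002], [-0.002, -0.002, -1.0]] [-0.6 -0.4 -0.9]
[[-0.001  0.963  0.269  0.069]
 [ 1.     0.001  0.001  0.   ]
 [ 0.     0.269 -0.963 -0.143]
 [ 0.     0.     0.     1.   ]]
```

View pics/s3.png

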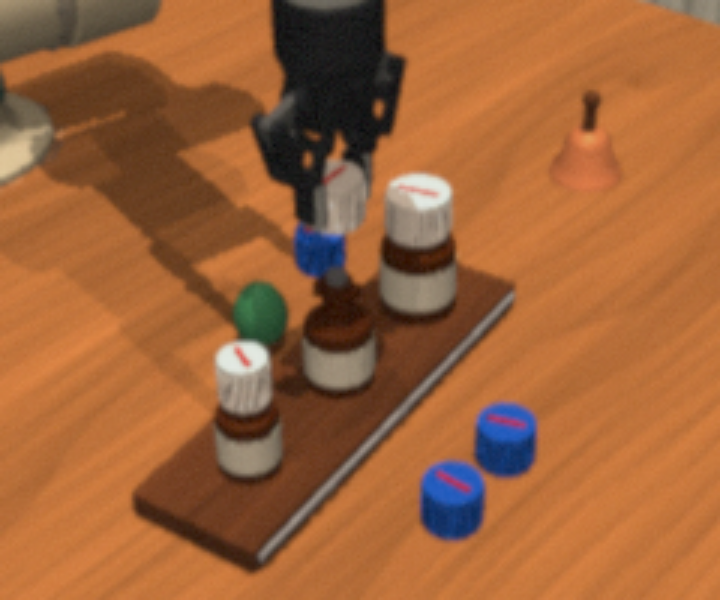

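View pics/w3.png

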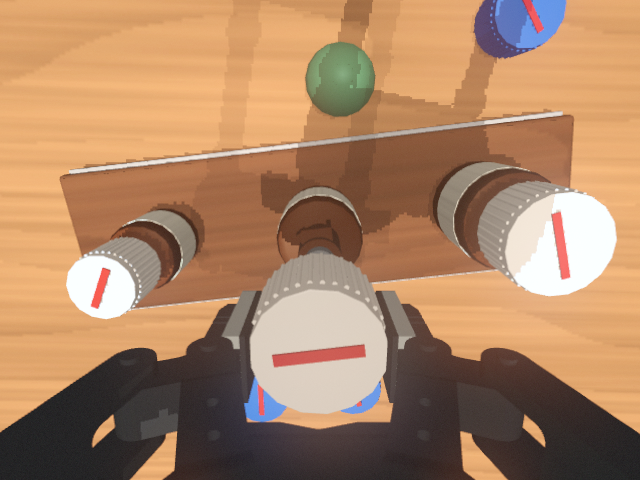

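The scene crop shows the cap in the jaws at (340,195), above the bare neck at (338,280). The wrist view shows it upright at the same place in the fingers, and the other caps and the egg are where they were. Handing in.

```bash
python3 -c "
from rig import job,manip
s=manip.get_state();print(abs(s['qd']).max(),s['width'],s['clock']);print(job.sign_off())"
```

```text
0.0016456050170286693 0.04209726151841806 10.05
the job is handed in; nothing more can be done
None
```

The middle-size bottle is open, and the gripper is holding its cap upright about 8 cm above where it sat, directly over the bare neck. I handed the job in at 10.05 s; it gave no verdict.

- **Finding the cap:** I picked it by its height (top at 0.1287 m) and its diameter of about 43 mm, and both fit the middle size. Its centre was at about (0.572, -0.036) m.
- **Opening it:** I gripped the cap at 80 N and pressed it about 6.3 mm; the 7 N reading matches the spring. Keeping it pressed, I turned it about 88° anticlockwise. The red bar showed the cap turned with the gripper without slipping. I then lifted it 87 mm.
- **Last checks:** The jaws read 42.1 mm with the cap in them, slightly under its 44 mm, as they had since the first grip. The arm was still and the outside force was about 1 N. The gripper's sideways drift stayed within 2 mm of the bottle's axis.
- **Other objects:** In the last pictures the other two caps, the egg and the bell looked undisturbed. The pot was outside those views, but the arm never went near it. No check failed or disagreed.

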